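# Build up a casting flask on the investing vibrator

### The job

Get the small casting flask ready for pouring on the vibrator: first stand the rubber sprue base in the middle of the vibrator's round pad, then take the wax tree from its wooden stand and set it upright in the socket of the base, then lower the small steel flask over the tree, without knocking the wax, until it sits fully down inside the rim of the base, and last put the rubber collar on top of the flask, fully home and level. Keep the wax tree upright all the while and leave the large flask and the spirit lamp where they stand.

Things in the scene. Friction and masses are not known exactly. Their poses are not given: they have to be found in the camera images.
- pad (a point): Centre of the top of the vibrator's round dark rubber pad, 65 mm above the bench, 94 mm across. The pad is on a grey box housing (130 x 110 mm, 49 mm high) with a black knob on its side; the vibrator is fixed, switched off and does not move. z points up.
- base_mid (a point): Sprue base: loose dark grey rubber cup, 66 mm across, 24 mm high; a boss in its middle rises to 32 mm. Origin on its axis 12 mm above the underside; z up. Grip it across 66 mm. The flask's seat is 10 mm above the underside, inside a rim 54 mm wide that flares to 62 mm at the top. The boss has a socket 11.4 mm wide, flared to 19 mm at the mouth, its floor 12 mm above the underside. 70 g.
- tree_stem (a point): Wax tree: blue stem 66 mm long with three 20 mm wax rings leaning out around it, 38 mm over all. Origin on the stem's axis 54 mm above its foot, 12 mm below its top; z up. Stem 10 mm thick at the foot, 8 mm at the top; the top 21 mm is bare: grip there. It starts upright in the middle hole of the wooden stand, its foot 15 mm deep: lift it straight up. 18 g.
- stand: The wooden block that holds the tree at the start, fixed: 45 x 100 mm (x by y), 30 mm high; two more holes, empty, lie 34 mm to either side of the middle one along its y axis. Origin at the centre of its underside.
- flask_mid (a point): Small casting flask: plain steel tube, open at both ends, standing upright, loose: 50 mm outer and 46 mm inner diameter, 75 mm high, about 180 g. Origin at its centre (37.5 mm above its lower end); z points up along its axis.
- collar_mid (a point): Rubber collar: loose black ring, open right through, 64 mm across, 34 mm high, 60 g, the right way up at the start. Origin on its axis half-way up; z up. Its lower skirt, 54 mm wide inside and flared to 62 mm at the mouth, slips 14 mm over the top of the small flask until an inner ledge (46 mm opening) rests on the flask's upper end.
- large_flask_mid (a point): Large casting flask, not used: steel tube 80 mm in outer diameter, 60 mm high, loose, standing upright. Origin at its centre. To be left where it stands.
- spirit_lamp_mid (a point): Spirit lamp, not used: squat green glass lamp with a brass burner, 72 mm wide, 79 mm high, loose. Origin on its axis, 36 mm above the bench. To be left where it stands.
There are look-alikes about, which are no part of the job. What is shaped like the part that bears flask_mid but red is not meant. What is shaped like the part that bears collar_mid but red is not meant.

How it is judged:
By the outcome, as a careful person would: the job done as asked, in the order asked, and still so for the second after the job is handed in, with the robot touching nothing.
It also fails if it takes over 128 s, if anything falls off the work surface, if the arm or the gripper's body presses on something with over 40 N, if the wrist force passes 120 N, or if a joint passes its speed limit or range.

### The arm

A 6-joint arm with a two-finger parallel gripper is mounted at the origin on the work surface. World frame = base frame: x ahead of the robot, y to its left, z up, the work surface at z = 0. Lengths are in m, angles in rad, forces in N, time in s.
With the tool pointing down it reaches from about 0.4 to 0.825 m from the base axis. Payload 7 kg.
Tool frame: the origin (TCP) lies midway between the tips of the shut fingers; the grasp point (between the pads) lies 19 mm behind it; z points along the fingers, y is the line along which they close (so a half turn about z gives the same grasp; the last joint's range is limited). The gripper opens to 88 mm and grips with 3 to 60 N. Pads are 19 mm wide; open, the fingers measure 130 mm over their backs; the gripper's body (78 mm by 193 mm) begins 47 mm behind the grasp point.
Start: joints at [-0.829, 0.359, 0.012, 0, -1.224, -0.288], TCP at [0.296, -0.607, 0.227] pointing down, gripper open.
Joint ranges: [-3.07, 3.07], [-1.43, 2.12], [-1.02, 1.25], [-3.03, 1.67], [-3.05, -0], [-3.03, 3.03]. Speed limits (rad/s): [2.39, 2.39, 3.01, 3.14, 3.14, 3.14].

### API

Orientations are given as a unit quaternion [w, x, y, z].
In Python, from cell import arm, let_go, gripper_close, camera, camera_model, workorder, monitor gives the robot as it stands. The module is installed in compiled form; this text tells all that it offers. Calls block until the motion is done:
- arm.move_to(position, orientation): joint-space move of the TCP to a pose.
- arm.move_l(position, speed=0.15, ori=None, until_force=None): straight line of the TCP; ori=None keeps the orientation; speed is the mean speed in m/s. With until_force (N) it stops when the force on the tool has changed by that much, and returns True; else False.
- arm.movej(angles): joint-space move.
- let_go() and gripper_close(): open the fingers fully, or close them until they stop; the grip force is fixed at half the most.
- arm.dwell(seconds).
- arm.solve_ik(position, orientation): joint angles nearest the present ones, or None.
- camera(name): name is "side" or "top" or "wrist"; returns the picture (384x512x3 uint8, blue, green, red); there is no depth.
- camera_model(name): a dict with "vertical_fov" (degrees; the focal length in pixels is half the picture's height over the tangent of half this angle, whatever the lens; pixels are square), "cx", "cy" (the principal point, pixels), "rvec" (rotation vector, rad) and "tvec" (3), from world to camera coordinates, as OpenCV has them; the wrist camera has in their place "mount" (4x4, takes a point from camera to tool coordinates, whose origin is the TCP and whose axes are the flange's). Camera axes: x right, y down, z forward; pixel columns grow to the right and rows downward; lengths in m; the calibration is good to about 2 mm. A picture is of the moment at which its call begins: read the wrist's pose just before it. camera_model takes no time and is no camera call.
A pose or a line that the arm cannot do raises arm.Unreachable and nothing moves.
- workorder.sign_off(): hands the job in; it is judged then, once.
Readings, each from a call of its own:
- monitor.current_t(): time.
- monitor.current_qpos(): joint angles.
- monitor.current_joint_vel(): joint speeds.
- monitor.current_joint_torque(): joint torques, N m.
- monitor.current_tcp_pos(): TCP position.
- monitor.current_tcp_rot(): TCP orientation.
- monitor.current_ft_force(): force on the tool from outside, world axes, zero at the start.
- monitor.current_torque(): the same for the moment, N m.
- monitor.current_finger_gap(): opening from 0.0 (shut) to 1.0 (fully open).
- monitor.current_gripper_force(): force on a finger pad.
Only numpy, scipy, OpenCV 4.12 (cv2) and the standard library are available. Lean on these libraries where they do the work, as an engineer would, in place of code of your own. Each camera call takes 0.05 s, during which the arm holds its last target. There are 200 camera calls.

## Working session

There is one attempt and no reset: what is moved stays moved. The work goes in short steps, each a Python script; the robot and the scene stay as the last script left them, time stands still between calls to the robot, and variables do not carry over. Pictures are saved under pics/ and viewed, at most 14 in all, crops included, and the job is handed in when it is done.

```bash
ls; mkdir -p pics
python3 - <<'E'
from cell import *
import cv2
for n in("top","side","wrist"):
    cv2.imwrite(f"pics/{n}0.png",camera(n)); print(n,camera_model(n))
print(monitor.current_tcp_pos(),monitor.current_tcp_rot(),monitor.current_t())
E
```

```text
pics
top {'vertical_fov': 44.32373931306872, 'cx': 258.07594276999833, 'cy': 195.2251844230646, 'rvec': array([ 2.15945772, -2.1937901 ,  0.12924452]), 'tvec': array([0.00311017, 0.51292362, 1.34795533])}
side {'vertical_fov': 52.69614297413025, 'cx': 253.3565839086232, 'cy': 191.12208196428256, 'rvec': array([ 2.15902098, -0.88592984,  0.40304107]), 'tvec': array([-0.36137822,  0.26885364,  0.69932947])}
wrist {'vertical_fov': 70.79269881787079, 'cx': 259.23424765262934, 'cy': 196.63748788073445, 'mount': array([[-4.54832586e-04, -9.65315410e-01, -2.61086100e-01,
         6.97841722e-02],
       [ 9.99999724e-01, -5.92539670e-04,  4.48722527e-04,
         3.68832356e-04],
       [-5.87862642e-04, -2.61085824e-01,  9.65315413e-01,
        -1.58414418e-01],
       [ 0.00000000e+00,  0.00000000e+00,  0.00000000e+00,
         1.00000000e+00]])}
[ 0.29571531 -0.60636932  0.22584946] [-2.03741287e-04 -2.24911716e-01  9.74378941e-01  5.98147605e-04] 0.15
```

View pics/top0.png

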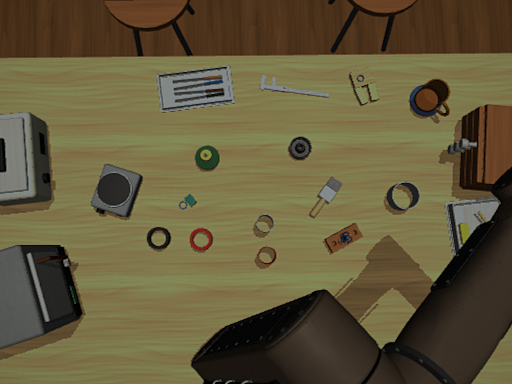

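View pics/side0.png

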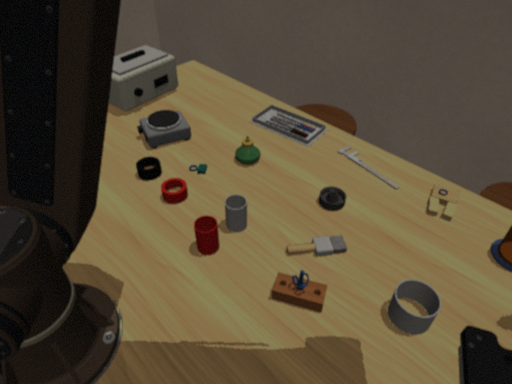

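The top view shows the pad at (115,189), base at (300,148), tree at (346,237), grey flask at (264,223), black collar at (159,238), lamp at (207,157) and large flask at (403,196). The red flask and red collar are at (266,256) and (201,239).

```bash
cat > h.py <<'E'
from cell import *
import cv2, numpy as np
from scipy.spatial.transform import Rotation as R
def K(m): 
    f=192/np.tan(np.radians(m["vertical_fov"])/2); return np.array([[f,0,m["cx"]],[0,f,m["cy"]],[0,0,1]])
def rot(q): return R.from_quat(np.roll(q,-1))
def extr(n):  # camera->world R, centre
    m=camera_model(n)
    if n=="wrist":
        Rt=rot(monitor.current_tcp_rot()).as_matrix(); M=m["mount"]
        return K(m),Rt@M[:3,:3],Rt@M[:3,3]+monitor.current_tcp_pos()
    A=cv2.Rodrigues(m["rvec"])[0]; return K(m),A.T,-A.T@m["tvec"]
def back(E,uv,z):
    k,A,c=E; d=A@np.linalg.inv(k)@np.array([*uv,1.]); return c+d*(z-c[2])/d[2]
def proj(E,P):
    k,A,c=E; p=k@A.T@(np.asarray(P)-c); return p[:2]/p[2]
def down(a):  # tool down, tool y (closing line) at world angle a
    c=np.array([-np.sin(a),np.cos(a)]); y=np.array([np.cos(a),np.sin(a),0]); z=np.array([0,0,-1.]); x=np.cross(y,z)
    return np.roll(R.from_matrix(np.c_[x,y,z]).as_quat(),1)
def snap(name,cam="wrist"):
    E=extr(cam); im=camera(cam); cv2.imwrite(f"pics/{name}.png",im); np.savez(f"pics/{name}.npz",k=E[0],A=E[1],c=E[2]); return E,im
def load(name):
    d=np.load(f"pics/{name}.npz"); return d["k"],d["A"],d["c"]
E
python3 - <<'E'
from h import *
E=extr("top");print(E[2])
for n,uv,z in [("pad",(115,189),.065),("base",(300,148),.024),("tree",(346,235),.08),("standL",(331,246),.03),("standR",(358,230),.03),("flask",(264,222),.06),("rflask",(266,256),.06),("collar",(159,238),.034),("rcollar",(201,239),.034),("lamp",(207,157),.036),("large",(403,196),.06)]:
    p=back(E,uv,z);print(n,p.round(3),np.hypot(*p[:2]).round(3),proj(extr("side"),p).round())
y=rot(monitor.current_tcp_rot()).as_matrix();print(y.round(2))
for n,uv in [("base",(.79,-.1))]:
    for a in np.arange(-90,90,30):
        print(a,arm.solve_ik([.6,0,.2],down(np.radians(a))))
E
```

```text
[0.37294335 0.01872901 1.39307084]
pad [0.533 0.399 0.065] 0.666 [164. 118.]
base [ 0.652 -0.131  0.024] 0.665 [332. 195.]
tree [ 0.392 -0.247  0.08 ] 0.464 [303. 268.]
standL [ 0.362 -0.213  0.03 ] 0.42 [277. 282.]
standR [ 0.407 -0.293  0.03 ] 0.501 [323. 294.]
flask [ 0.433 -0.02   0.06 ] 0.434 [236. 205.]
rflask [ 0.338 -0.024  0.06 ] 0.338 [204. 228.]
collar [0.393 0.281 0.034] 0.483 [148. 164.]
rcollar [0.388 0.161 0.034] 0.42 [174. 185.]
lamp [0.626 0.142 0.036] 0.642 [247. 149.]
large [ 0.501 -0.418  0.06 ] 0.653 [413. 296.]
[[-0.9  -0.44 -0.  ]
 [-0.44  0.9   0.  ]
 [ 0.    0.   -1.  ]]
-90 [ 0.32537767  0.25489115 -0.19815755  0.         -1.11774763  1.24541865]
-60 [ 0.32537767  0.25489115 -0.19815755  0.         -1.11774763  1.76901743]
-30 [ 0.32537767  0.25489115 -0.19815755  0.         -1.11774763  2.2926162 ]
0 [ 0.32537767  0.25489115 -0.19815755  0.         -1.11774763  2.81621498]
30 [ 0.32537767  0.25489115 -0.19815755  0.         -1.11774763 -2.94337155]
60 [ 0.32537767  0.25489115 -0.19815755  0.         -1.11774763 -2.41977278]
```

```bash
cat >> h.py <<'E'
def goto(p,a):  # joint move, half-turn choice with the wrist nearest mid-range
    best=None
    for k in (0,np.pi):
        q=arm.solve_ik(list(p),down(a+k))
        if q is not None and (best is None or abs(q[5])<abs(best[0][5])): best=(q,a+k)
    arm.movej(best[0]); return best[1]
E
python3 - <<'E'
from h import *
P=dict(tree=(.392,-.247,.22),base=(.652,-.131,.18),flask=(.433,-.02,.22),collar=(.393,.281,.18),pad=(.533,.399,.22))
ims=[]
for n,p in P.items():
    goto(p,np.arctan2(p[1],p[0])+np.pi/2)
    E,im=snap("w_"+n); ims.append(cv2.resize(im,(384,288)))
    print(n,monitor.current_tcp_pos().round(4),monitor.current_qpos().round(2),monitor.current_t(),proj(E,[*p[:2],.03]).round())
cv2.imwrite("pics/m1.png",np.vstack([np.hstack(ims[:2]),np.hstack(ims[2:4])]))
E
```

```text
tree [ 0.3922 -0.2475  0.22  ] [-0.14  0.01 -0.44  0.   -1.12  1.14] 1.5917 [260. 179.]
base [ 0.6512 -0.1319  0.1809] [ 0.09  0.37 -0.08  0.   -1.12  1.28] 2.75 [259. 185.]
flask [ 0.4341 -0.0201  0.2202] [ 0.41 -0.05 -0.5   0.   -1.12  1.11] 3.7833 [260. 180.]
collar [0.3935 0.2801 0.18  ] [ 1.03  0.08 -0.47  0.   -1.03  1.16] 5.0083 [259. 186.]
pad [0.5328 0.3978 0.2199] [ 0.93  0.35 -0.02 -0.   -1.2   1.28] 5.8333 [259. 179.]
```

View pics/m1.png

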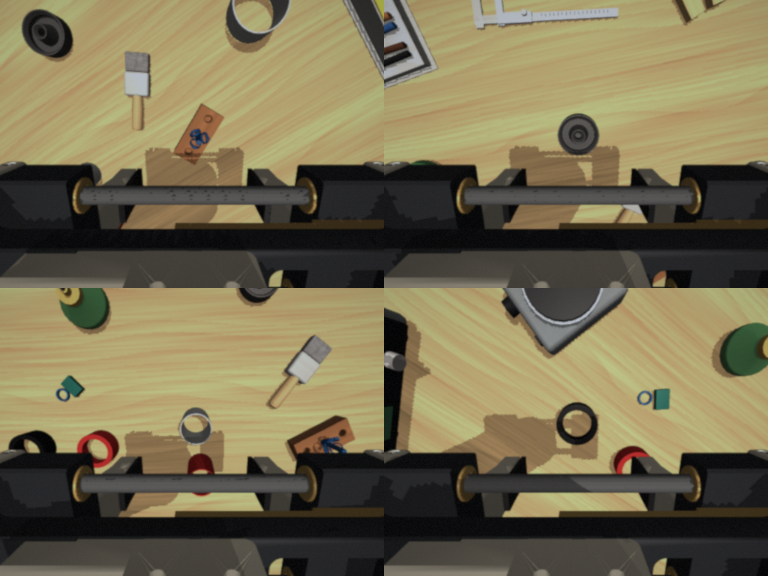

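View pics/w_pad.png

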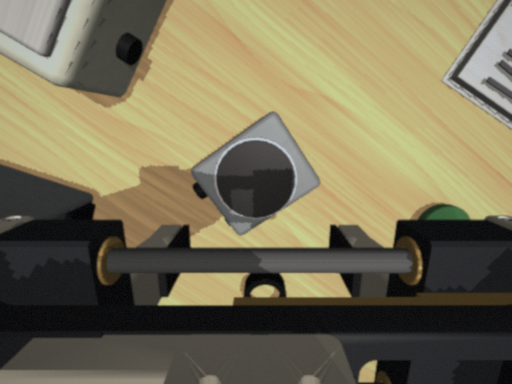

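The wrist views place each target near pixel (259,180), as predicted. Next I fit outlines.

```bash
cat >> h.py <<'E'
from scipy.optimize import minimize
def ring(x,y,r,z,n=72):
    t=np.linspace(0,2*np.pi,n); return np.c_[x+r*np.cos(t),y+r*np.sin(t),0*t+z]
def hullpx(E,x,y,circ):
    return cv2.convexHull(np.array([proj(E,p) for r,z in circ for p in ring(x,y,r,z)],np.float32))
def segment(im,seed,test,win=75):
    m=np.zeros(im.shape[:2],np.uint8); u,v=map(int,seed)
    m[max(0,v-win):v+win,max(0,u-win):u+win]=test(im.astype(int))[max(0,v-win):v+win,max(0,u-win):u+win]
    n,l,s,c=cv2.connectedComponentsWithStats(cv2.morphologyEx(m,cv2.MORPH_OPEN,np.ones((3,3)))); 
    i=min((i for i in range(1,n) if s[i,4]>150),key=lambda i:np.hypot(*(c[i]-seed)))
    return cv2.convexHull(np.argwhere(l==i)[:,::-1].astype(np.float32))
def fit(E,hull,x0,circ):
    H=hull.reshape(-1,1,2)
    def cost(p):
        G=hullpx(E,p[0],p[1],circ); s=p[2] if len(p)>2 else 0
        return np.mean([(cv2.pointPolygonTest(G,tuple(map(float,h[0])),True)-s)**2 for h in H])+np.mean([(cv2.pointPolygonTest(H,tuple(map(float,g)),True)+s)**2 for g in G[:,0]])
    r=minimize(cost,[*x0[:2],0],method="Nelder-Mead",options=dict(initial_simplex=[[*x0[:2],0],[x0[0]+.01,x0[1],0],[x0[0],x0[1]+.01,0],[*x0[:2],2]],xatol=1e-5,fatol=1e-4))
    return r.x,r.fun
grey=lambda im:(im.max(2)-im.min(2)<22)
dark=lambda im:(im.max(2)<75)&(im.max(2)-im.min(2)<25)
E
python3 - <<'E'
from h import *
J=dict(base=((.652,-.131),[(.033,.0),(.033,.024)],dark),flask=((.433,-.02),[(.025,0),(.025,.075)],grey),collar=((.393,.281),[(.032,0),(.032,.034)],dark),pad=((.533,.399),[(.047,.065)],dark))
out=[]
for n,(x0,c,t) in J.items():
    E=load("w_"+n); im=cv2.imread(f"pics/w_{n}.png"); s=proj(E,[*x0,c[-1][1]])
    h=segment(im,s,t); x,f=fit(E,h,x0,c); print(n,x.round(4),round(f,2))
    o=cv2.resize(im,None,fx=3,fy=3,interpolation=cv2.INTER_CUBIC)
    cv2.polylines(o,[(h*3+1).astype(int)],True,(0,255,0)); cv2.polylines(o,[(hullpx(E,x[0],x[1],c)*3+1).astype(int)],True,(0,0,255))
    u,v=(s*3).astype(int); o=o[max(v-200,0):,max(u-150,0):][:300,:300]; out.append(o)
im=cv2.imread("pics/w_tree.png");s=proj(load("w_tree"),(.392,-.247,.06)).astype(int);print(s)
o=cv2.resize(im[s[1]-40:s[1]+30,s[0]-35:s[0]+35],(600,600)[:2],interpolation=cv2.INTER_CUBIC); cv2.imwrite("pics/tree1.png",o); print(s-[35,40])
cv2.imwrite("pics/m2.png",np.vstack([np.hstack(out[:2]),np.hstack(out[2:])]))
E
```

```text
base [ 0.6554 -0.1314  1.7083] 0.23
flask [ 0.4238 -0.0199  4.4481] 31.4
collar [0.3954 0.2857 1.1046] 0.09
pad [0.5318 0.4048 2.4427] 8.84
[259 183]
[224 143]
```

View pics/m2.png

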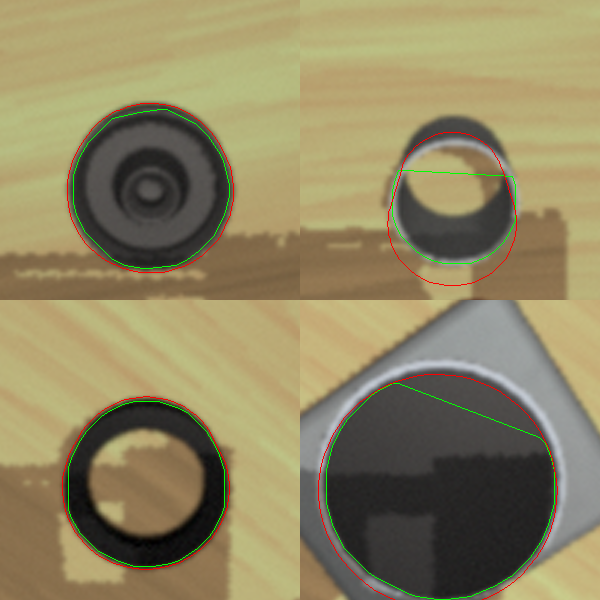

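View pics/tree1.png

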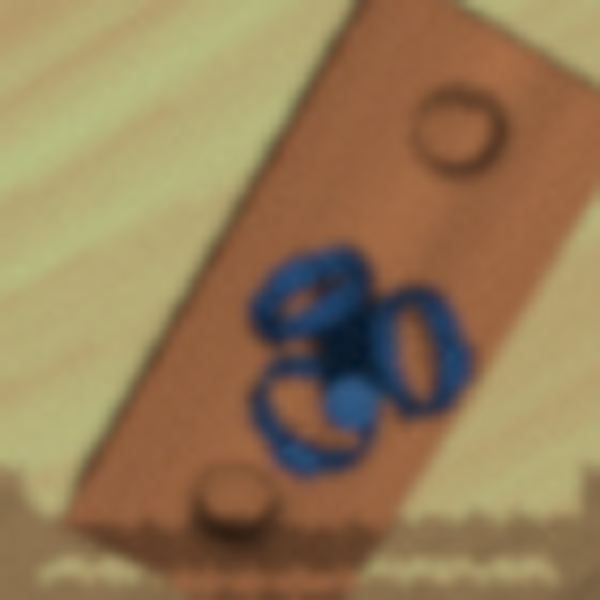

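Run:
```python
from h import *
E=load("w_pad"); im=cv2.imread("pics/w_pad.png"); x0=(.533,.402)
h=segment(im,proj(E,[*x0,.065]),lambda i:i.max(2)<105,60); print("pad",fit(E,h,x0,[(.047,.065)]),cv2.minEnclosingCircle(h))
E=load("w_flask"); im=cv2.imread("pics/w_flask.png"); s=proj(E,(.433,-.02,.075))
o=(proj(E,(.433,-.02,.075))*3).astype(int); c=(o-[150,200]+np.array([155,201])-1)/3; print("flask rim",c,back(E,c,.075))
h=segment(im,s,lambda i:(i.min(2)>105)&(i.max(2)-i.min(2)<30),40); print(fit(E,h,(.433,-.02),[(.025,.075)]),cv2.minEnclosingCircle(h))
E=load("w_tree"); f=lambda u,v:np.array([u,v])/600*70+[224,143]-.5
print("stem",back(E,f(352,403),.081)); a,b=back(E,f(462,130),.03),back(E,f(235,500),.03); print("holes",a,b,(a+b)/2,np.linalg.norm(a-b))
for u,v in((310,292),(420,350),(315,415)): 
    p=back(E,f(u,v),.05)-(a+b)/2; print("ring",np.degrees(np.arctan2(p[1],p[0])),np.linalg.norm(p[:2]))
```

```text
pad (array([ 0.52472997,  0.40983707, -5.04661997]), np.float64(22.16599834546912)) ((244.1642303466797, 181.0839385986328), 49.8661003112793)
flask rim [261.         187.33333333] [ 0.43317946 -0.02133583  0.075     ]Traceback (most recent call last):
  File "<stdin>", line 6, in <module>
  File "h.py", line 39, in segment
    i=min((i for i in range(1,n) if s[i,4]>150),key=lambda i:np.hypot(*(c[i]-seed)))
ValueError: min() iterable argument is empty
```

Run:
```python
from h import *
E=load("w_pad"); im=cv2.imread("pics/w_pad.png")
def m(i): # fill pad circle: dark in the upper part only, fitted as ellipse
    return i
g=im.astype(int).max(2); pts=[]
c0=np.array([255.5,178.5])
for t in np.radians(np.arange(0,360,5)):
    r=np.arange(30,48,.25); p=c0+r[:,None]*[np.cos(t),np.sin(t)]
    v=cv2.remap(g.astype(np.float32),p[:,0].astype(np.float32)[None],p[:,1].astype(np.float32)[None],1)[0]
    pts.append(p[np.argmax(v)] if v.max()>150 else p[np.argmax(np.diff(v))])
pts=np.array(pts,np.float32); e=cv2.fitEllipseDirect(pts); d=np.hypot(*(pts-e[0]).T); k=abs(d-np.median(d))<2.5
e=cv2.fitEllipse(pts[k]); print("pad",e,k.sum(),back(E,e[0],.065))
E=load("w_tree"); f=lambda u,v:np.array([u,v])/600*70+[224,143]-.5
print("stem",back(E,f(352,403),.081)); a,b=back(E,f(462,130),.03),back(E,f(235,500),.03); print("holes",a,b,(a+b)/2,np.linalg.norm(a-b))
for u,v in((310,292),(420,350),(315,415)): 
    p=back(E,f(u,v),.05)-(a+b)/2; print("ring",np.degrees(np.arctan2(p[1],p[0])),np.linalg.norm(p[:2]))
```

```text
pad ((256.27569580078125, 178.82296752929688), (78.70233154296875, 83.47913360595703), 140.5049285888672) 51 [0.53684543 0.40553978 0.065     ]
stem [ 0.38738796 -0.25075749  0.081     ]
holes [ 0.40324235 -0.2813123   0.03      ] [ 0.37289214 -0.22122461  0.03      ] [ 0.38806724 -0.25126846  0.03      ] 0.06731764207975333
ring 2.302914529118384 0.009801035533382626
ring -125.0002612803627 0.010401971623960383
ring 122.30889936430665 0.011285177025891826
```

```bash
cat > base.py <<'E'
from h import *
b=(.6554,-.1314); p=(.536,.405)
a=goto((*b,.08),np.arctan2(b[1],b[0])+np.pi/2)
print("touch",arm.move_l([*b,.004],.1,until_force=8)); gripper_close()
print(monitor.current_finger_gap(),monitor.current_gripper_force(),monitor.current_tcp_pos())
arm.move_l([*b,.16],.2); print(monitor.current_finger_gap())
goto((*p,.16),np.arctan2(p[1],p[0])+np.pi/2); arm.move_l([*p,.085],.15)
print("touch",arm.move_l([*p,.067],.02,until_force=3),monitor.current_tcp_pos()); let_go()
arm.move_l([*p,.23],.2); snap("w_base2"); print(monitor.current_t())
E
python3 base.py
python3 - <<'E'
from h import *
E=load("w_base2"); im=cv2.imread("pics/w_base2.png"); s=proj(E,(.536,.405,.09)).astype(int); o=s-[55,50]
print(o); cv2.imwrite("pics/b2.png",cv2.resize(im[o[1]:o[1]+100,o[0]:o[0]+110],None,fx=6,fy=6,interpolation=2))
E
```

```text
touch False
0.7428015550691466 30.000586784735788 [ 0.65560193 -0.13140995  0.00447272]
0.7409163883875142
touch True [0.53584982 0.4049078  0.06943386]
15.225
[204 137]
```

View pics/b2.png

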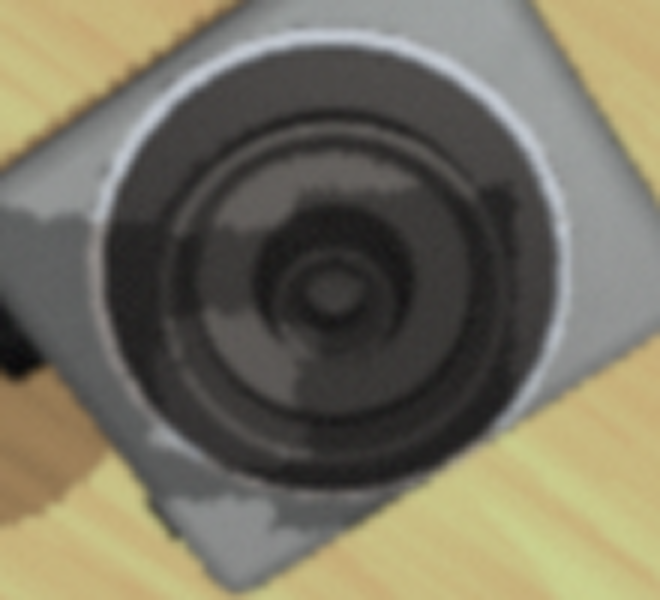

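The base sits on the pad. In the crop the pad circle centre is about (331,261), the base rim centre (336,291) and the boss top about (337,303).

Run:
```python
from h import *
E=load("w_base2"); f=lambda u,v:np.array([u,v])/6+[204,137]-.5
print("pad",back(E,f(331,261),.065),"base rim",back(E,f(336,291),.089),"boss",back(E,f(337,303),.097),"floor",back(E,f(335,290),.077))
for x in [(.534,.405)]:
    for r,z in((.033,.089),(.031,.089),(.047,.065),(.0095,.097)):
        q=(np.array([proj(E,p) for p in ring(*x,r,z)])+.5-[204,137])*6; print(r,z,q.min(0).round(),q.max(0).round())
```

```text
pad [0.53765832 0.40768644 0.065     ] base rim [0.53769751 0.40646503 0.089     ] boss [0.53747177 0.40607033 0.097     ] floor [0.53554066 0.40507433 0.077     ]
0.033 0.089 [156. 136.] [505. 476.]
0.031 0.089 [166. 147.] [495. 466.]
0.047 0.065 [99. 48.] [562. 501.]
0.0095 0.097 [279. 271.] [382. 371.]
```

```bash
cat > tree.py <<'E'
from h import *
t=(.3876,-.251); b=(.5368,.4058)
a=goto((*t,.14),np.pi/2); arm.move_l([*t,.057],.08,until_force=5); gripper_close()
print(monitor.current_finger_gap(),monitor.current_gripper_force(),monitor.current_tcp_pos())
arm.move_l([*t,.18],.1); print(monitor.current_finger_gap(),monitor.current_ft_force())
arm.move_l([*t,.25],.2)
goto((*b,.2),np.arctan2(b[1],b[0])+np.pi/2); arm.move_l([*b,.15],.1)
print("touch",arm.move_l([*b,.117],.02,until_force=2.5),monitor.current_tcp_pos(),monitor.current_ft_force())
snap("s_tree","side"); print(monitor.current_t())
E
python3 tree.py
python3 - <<'E'
from h import *
im=cv2.imread("pics/s_tree.png"); s=proj(load("s_tree"),(.537,.406,.1)).astype(int); print(s)
cv2.imwrite("pics/t2.png",cv2.resize(im[s[1]-60:s[1]+40,s[0]-60:s[0]+60],None,fx=5,fy=5,interpolation=2))
E
```

```text
0.07803957063161746 31.10494377091527 [ 0.38836508 -0.25105653  0.05776224]
0.07844008657715228 [ 0.00837635 -0.2694295   0.69728199]
touch True [0.53626912 0.40527928 0.13340249] [-0.66209017 -0.51710101 -1.25131102]
25.9333
[162 105]
```

View pics/t2.png

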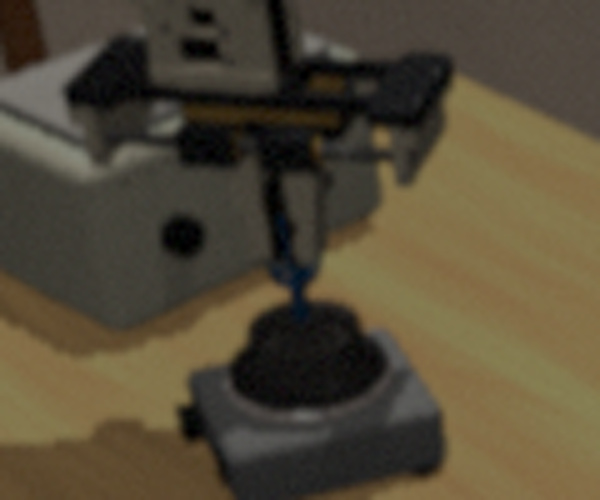

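The stem foot is at the boss mouth and upright. The stop may have come from only light contact, so I continue gently.

Run:
```python
from h import *
b=monitor.current_tcp_pos(); print(monitor.current_ft_force())
for z in np.arange(.131,.1165,-.003):
    t=arm.move_l([.5368,.4058,z],.015,until_force=6); arm.dwell(.15)
    print(t,monitor.current_tcp_pos().round(4),monitor.current_ft_force().round(2))
    if t: break
print(monitor.current_t())
```

```text
[ 0.58997818  0.26457963 -0.34467379]
False [0.5368 0.4058 0.131 ] [ 0.38  0.23 -0.32]
False [0.5368 0.4058 0.128 ] [ 0.13  0.13 -0.32]
False [0.5369 0.4058 0.125 ] [-0.1  -0.49  0.11]
False [0.5368 0.4058 0.122 ] [0.31 0.46 0.06]
True [0.5371 0.4059 0.1199] [-0.29 -1.47  5.34]
28.325
```

Run:
```python
from h import *
let_go(); arm.dwell(.2); p=monitor.current_tcp_pos(); arm.move_l([p[0],p[1],.19],.1); arm.move_l([.5368,.4058,.26],.2)
E,im=snap("w_tree2"); s=proj(E,(.537,.406,.12)).astype(int); o=s-[45,45]; print(o,monitor.current_t())
cv2.imwrite("pics/t3.png",cv2.resize(im[o[1]:o[1]+90,o[0]:o[0]+90],None,fx=6.5,fy=6.5,interpolation=2))
for z in(.077,.1,.143): print(z,((proj(E,(.537,.406,z))+.5-o)*6.5).round())
```

```text
[214 142] 31.2917
0.077 [300. 248.]
0.1 [300. 273.]
0.143 [301. 331.]
```

View pics/t3.png

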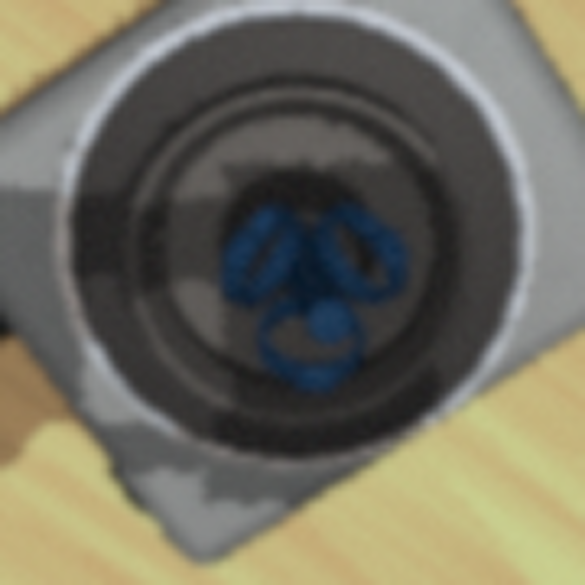

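Run:
```python
from h import *
E=load("w_tree2"); f=lambda u,v:np.array([u,v])/6.5+[214,142]-.5
b=back(E,f(292,249),.089); s=back(E,f(327,321),.143)
print("pad",back(E,f(299,233),.065),"rim",b,"stemtop",s,s-b,np.hypot(*(s-b)[:2]))
for n,u,v in(("L",262,252),("R",365,252),("D",312,345)): print(n,back(E,f(u,v),.112))
```

```text
pad [0.53737303 0.40655109 0.065     ] rim [0.53788917 0.40863057 0.089     ] stemtop [0.54092387 0.40361238 0.143     ] [ 0.00303471 -0.00501818  0.054     ] 0.005864436089897007
L [0.53811501 0.41538113 0.112     ]
R [0.54914781 0.4007696  0.112     ]
D [0.52984126 0.39795138 0.112     ]
```

The stem top (327,321) leans about 5 mm along the finger-closing direction, so a fingertip probably dragged a ring on release. I'll regrip higher, clear of the rings, straighten it, release and check.

```bash
cat > fix.py <<'E'
from h import *
import sys
x,y,z,name=float(sys.argv[1]),float(sys.argv[2]),float(sys.argv[3]),sys.argv[4]
arm.move_l([x,y,.16],.2); arm.move_l([x,y,z],.06,until_force=5); gripper_close(); arm.dwell(.2)
print(monitor.current_finger_gap(),monitor.current_ft_force().round(2))
print(arm.move_l([x,y,z-.004],.015,until_force=3),monitor.current_tcp_pos().round(4),monitor.current_ft_force().round(2))
let_go(); arm.dwell(.3); arm.move_l([x,y,.19],.08); arm.move_l([.5368,.4058,.26],.2)
E,im=snap(name); k=cv2.imread("pics/w_tree2.png"); c=(np.array([327,321])/6.5+[214,142]-.5).round().astype(int)
T=k[c[1]-4:c[1]+5,c[0]-4:c[0]+5]; w=im[c[1]-15:c[1]+16,c[0]-15:c[0]+16]; r=cv2.matchTemplate(w,T,cv2.TM_CCOEFF_NORMED)
_,v,_,l=cv2.minMaxLoc(r); u=np.array(l)+4+c-15; print(v,u,back(E,u,.143),monitor.current_t())
o=np.array([214,142]); cv2.imwrite(f"pics/{name}c.png",cv2.resize(im[o[1]:o[1]+90,o[0]:o[0]+90],None,fx=6.5,fy=6.5,interpolation=2))
E
python3 fix.py .5371 .4059 .123 w_tree3
```

```text
0.07972011797640904 [-0.38 -0.26 -0.41]
True [0.5376 0.4062 0.1229] [-0.95  0.09  5.07]
0.879653811454773 [259 193] [0.53612578 0.4062368  0.143     ] 37.5667
```

View pics/w_tree3c.png

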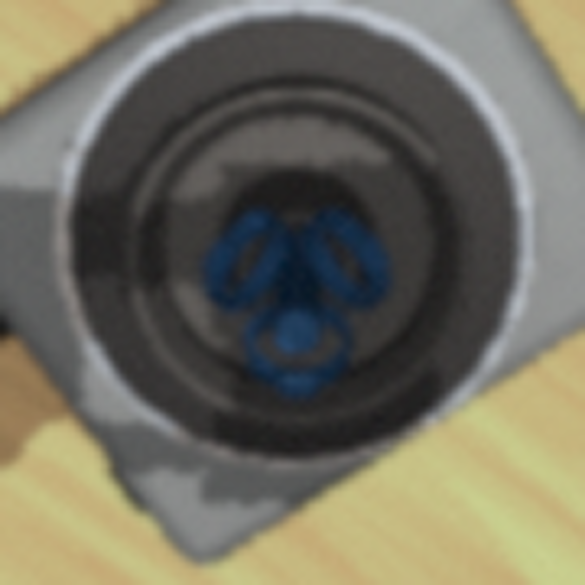

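The tree is upright now: stem top (297,331) against (301,331) predicted. Next is the flask, with two crossed grips to centre it.

```bash
cat > flask.py <<'E'
from h import *
f=(.4332,-.0213); b=(.5366,.4059)
goto((*f,.14),np.radians(130)); arm.move_l([*f,.036],.1,until_force=6); gripper_close(); print(monitor.current_finger_gap()*88)
let_go(); arm.move_l([*f,.1],.2); goto((*f,.1),np.radians(40)); arm.move_l([*f,.036],.1,until_force=6); gripper_close()
print(monitor.current_finger_gap()*88,monitor.current_tcp_pos())
arm.move_l([*f,.25],.2); goto((*b,.25),np.arctan2(b[1],b[0])+np.pi/2); arm.dwell(.3)
arm.move_l([*b,.205],.1); arm.dwell(.2); print(monitor.current_ft_force().round(2))
print(arm.move_l([*b,.125],.05,until_force=4),monitor.current_tcp_pos().round(4),monitor.current_ft_force().round(2),monitor.current_t())
E
python3 flask.py
```

```text
49.86576033419244
49.936138159635746 [ 0.43312005 -0.02136064  0.03609199]
[ 0.58  0.26 -1.84]
False [0.5367 0.4061 0.1254] [ 0.67  0.05 -1.7 ] 51.5167
```

Run:
```python
from h import *
b=(.5366,.4059)
print(arm.move_l([*b,.109],.02,until_force=5),monitor.current_tcp_pos().round(4),monitor.current_ft_force().round(2))
E,im=snap("s_fl","side"); s=proj(E,(.537,.406,.1)).astype(int)
cv2.imwrite("pics/f2.png",cv2.resize(im[s[1]-60:s[1]+40,s[0]-60:s[0]+60],None,fx=5,fy=5,interpolation=2))
```

```text
True [0.5365 0.4057 0.1111] [-2.   -1.42  5.16]
```

View pics/f2.png

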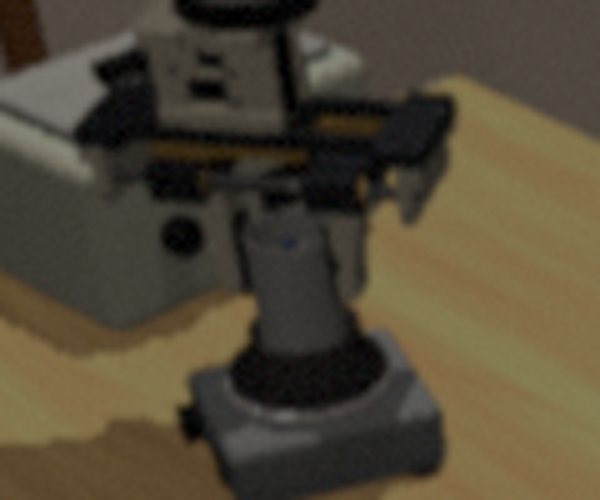

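The flask stopped at 0.111, which is exactly the seated height. The side view shows it vertical inside the rim, with the stem visible inside. I'll release it and fetch the collar.

```bash
cat > collar.py <<'E'
from h import *
c=(.3954,.2857); b=(.5365,.4057)
let_go(); arm.dwell(.2); arm.move_l([*b,.23],.12)
goto((*c,.12),np.radians(126)); arm.move_l([*c,.012],.1,until_force=6); gripper_close(); print(monitor.current_finger_gap()*88)
let_go(); arm.move_l([*c,.07],.2); goto((*c,.07),np.radians(36)); arm.move_l([*c,.012],.1,until_force=6); gripper_close()
print(monitor.current_finger_gap()*88,monitor.current_tcp_pos())
arm.move_l([*c,.24],.2); goto((*b,.24),np.arctan2(b[1],b[0])+np.pi/2); arm.dwell(.3)
arm.move_l([*b,.175],.1); arm.dwell(.2); print(monitor.current_ft_force().round(2))
for z in (.158,.145):
    print(arm.move_l([*b,z],.02,until_force=5),monitor.current_tcp_pos().round(4),monitor.current_ft_force().round(2),monitor.current_t())
E,im=snap("s_co","side"); s=proj(E,(.537,.406,.1)).astype(int)
cv2.imwrite("pics/c2.png",cv2.resize(im[s[1]-60:s[1]+40,s[0]-60:s[0]+60],None,fx=5,fy=5,interpolation=2))
E
python3 collar.py
```

```text
63.18332310918832
63.27217061968828 [0.3955461  0.28587342 0.01234639]
[ 0.62 -0.29 -0.85]
False [0.5366 0.4058 0.1582] [ 0.08 -0.19 -0.93] 65.9
True [0.5367 0.4058 0.1484] [0.48 0.2  4.1 ] 66.4083
```

Contact came at 0.1484, as expected for fully home (0.148). I'll release, retreat and check.

Run:
```python
from h import *
let_go(); arm.dwell(.2); arm.move_l([.5366,.4058,.30],.12)
E,w=snap("w_end"); 
goto((.45,.1,.35),np.radians(100)); arm.dwell(.3)
E2,im=snap("s_end","side"); s=proj(E2,(.537,.406,.12)).astype(int)
A=cv2.resize(im[s[1]-50:s[1]+40,s[0]-50:s[0]+40],(400,400),interpolation=2)
B=cv2.resize(w[100:220,200:320],(400,400),interpolation=2)
q=(hullpx(E2,.5367,.4058,[(.032,.136),(.032,.170)])-(s-50)+.5)*400/90; cv2.polylines(A,[q.astype(int)],True,(0,0,255))
q=(hullpx(E,.5367,.4058,[(.032,.170)])-[200,100]+.5)*400/120; cv2.polylines(B,[q.astype(int)],True,(0,0,255))
cv2.imwrite("pics/end.png",np.hstack([A,B])); print(monitor.current_t())
```

```text
70.3667
```

View pics/end.png

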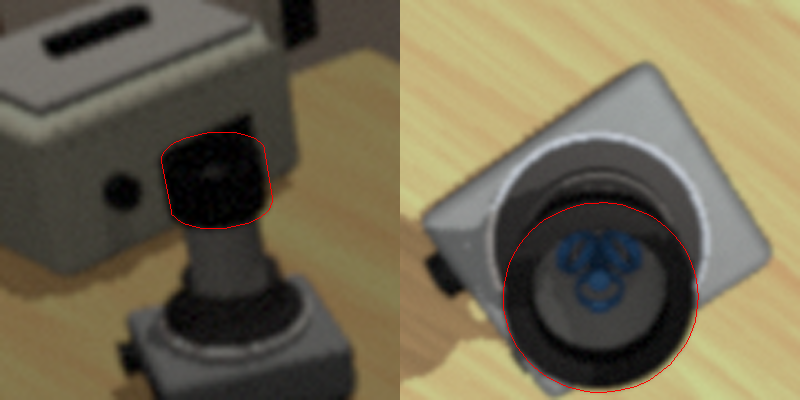

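The collar outline matches the seated, level prediction in both views. The tree is upright and centred inside (stem top at about (600,283)).

```bash
python3 -c "
from cell import *
print(workorder.sign_off())"
```

```text
the job is handed in; nothing more can be done
None
```

The job is handed in: base, wax tree, small flask and collar are stacked on the pad, in the order asked. In the last pictures, at about 70 s, the tree stands upright and the collar is home and level. The tree leaned about 5 mm at the top when first released, so I regripped and straightened it before fitting the flask.

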